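# Clamp the specimen plate to the slanted viewing stand

### The job

Take the large spring clamp off the upright wooden rack by squeezing its handles, and clip it over the top edge of the slanted stand, near the middle of the white specimen plate, so that it pinches plate and board together with both jaw pads fully past the edge. Leave the plate sitting on its ledge, let go of the clamp without ever dropping it, and do not disturb the eyepiece, jar and dish standing about.

Things in the scene. Friction and masses are not known exactly. Their poses are not given: they have to be found in the camera images.
- clamp: Black spring clamp like a big clothes peg, 122 mm long, clipped upright on the rack: jaws down, handles up. Origin on its hinge pin at mid-width; x across the jaws, y along the pin, z from jaws to handles. Axes follow the +x lever: z is the midline while on a 14 mm edge, but leans 0.225 rad from it when fully squeezed between two fingers (the other lever leans the other way). 130 g.
- clamp_grip (a point): where to squeeze: midway between the handles, 40 mm above the hinge pin. Handles are 30 mm wide along y, end 70 mm above the pin and spread outward: over their outsides 51 mm here and 64 mm at the ends while clipped; squeezed to the stop (about 12 N) the outsides are parallel, 31 mm apart
- clamp_jaw (a joint): opening of the clamp: 0 when the pads lie flat on a 14 mm thick edge, positive as the jaws open (handles squeezed), stop at 0.45 rad; the spring closes it, to about -0.3 when there is nothing between the pads
- clamp_mouth (a point): midway between the two jaw pads (while on a 14 mm edge), 43 mm below the hinge pin. Pads are 36 mm wide along y and reach from 34 to 52 mm below the pin; above them the throat is 26 mm wide and free up to 6 mm below the pin. Fully squeezed, the pads stand about 34 mm apart at the tips
- board: black slanted board of the stand, 170 mm wide, 130 mm up the slope, 8 mm thick, leaning 30 deg, top towards the left and the robot. Origin: middle of the top edge, mid-thickness of board plus plate (14 mm: x -7 to +7), 126 mm above the table. z up the slope out of the edge, y along the edge, x square to the board on the plate's side. Two posts behind it, 60 mm down at y = -75, 75 mm
- tile: white ceramic specimen plate, 90 mm wide, 120 mm long, 6 mm thick, loose on the upper face of the slanted board, its foot on the aluminium ledge, its upper edge level with the board's upper edge. Origin at the middle of the plate's upper edge; y along that edge, z straight up (the plate itself leans 30 degrees as the board does).
- rack: fixed plywood rack: 190 x 100 mm base with an upright board 14 mm thick, 170 mm wide, its top edge 95 mm above the table; origin under its centre, y along the upright board, z up. The clamp starts on its top edge with the hinge pin 22 mm above the edge.
- eyepiece: loose eyepiece barrel, 68 mm tall, 38 mm across, standing; origin under its centre; leave it alone
- jar: closed glass jar with black lid, 75 mm tall, 52 mm across; origin under its centre; leave it alone
- dish: shallow glass dish, 18 mm high, 90 mm across; origin under its centre; leave it alone

How it is judged:
At the end, for the whole second after the job is handed in: Clamp released, at rest on the stand's top edge: mouth 7 to 40 mm below the edge, within 8 mm of mid-thickness and 30 mm of the plate's middle, square within 0.25 rad, opening -0.08 to 0.1, pressing plate and board over 2 N each. Plate on its ledge, within 8 mm of level with the board's edge (x of clamp_mouth in the frame of board between -0.008 and 0.008 m and z of clamp_mouth in the frame of board between -0.04 and -0.007 m and y of clamp_mouth in the frame of tile between -0.03 and 0.03 m and angle between the y axis of clamp and the y axis of board, either way round below 0.3 rad and angle between the z axis of clamp and the z axis of board, either way round below 0.25 rad and value of joint clamp_jaw between -0.08 and 0.1 rad and contact force between clamp and tile above 2 N and contact force between clamp and board above 2 N and x of tile in the frame of board between -0.002 and 0.01 m and z of tile in the frame of board between -0.008 and 0.008 m and linear speed of each of clamp, tile below 0.02 m/s); the robot touches nothing.
It fails at once if the specimen plate is knocked more than 25 mm from where it was (distance of tile from where it was at the start of the episode above 0.025 m).
It fails at once if the eyepiece, jar or dish is moved more than 30 mm (distance of any of eyepiece, jar, dish from where it was at the start of the episode above 0.03 m).
It fails at once if the clamp is dropped onto the desk (height (world z) of clamp below 0.06 m).
It also fails if it takes over 38 s, if anything falls off the work surface, if the arm or the gripper's body presses on something with over 40 N, if the wrist force passes 120 N, or if a joint passes its speed limit or range.

### The arm

A 7-joint arm with a two-finger parallel gripper is mounted at the origin on the work surface. World frame = base frame: x ahead of the robot, y to its left, z up, the work surface at z = 0. Lengths are in m, angles in rad, forces in N, time in s.
With the tool pointing down it reaches from about 0.4 to 0.85 m from the base axis. Payload 10.4 kg.
Tool frame: the origin (TCP) lies between the finger pads; the fingertips stand 14 mm ahead of it and the grasp point (between the pads) lies 5 mm behind it; z points along the fingers, y is the line along which they close (so a half turn about z gives the same grasp; the last joint's range is limited). The gripper opens to 87 mm and grips with 3 to 60 N. Pads are 19 mm wide; open, the fingers measure 117 mm over their backs; the gripper's body (75 mm by 190 mm) begins 51 mm behind the grasp point.
Start: joints at [1.092, 0.332, -0.065, 1.46, 0.022, 1.35, -0.088], TCP at [0.275, -0.561, 0.237] pointing down, gripper open.
Joint ranges: [-2.6, 2.6], [-0.5, 2.12], [-1.47, 1.34], [0.16, 2.42], [-1.27, 4.41], [0.06, 2.06], [-2.6, 2.6]. Speed limits (rad/s): [2.22, 2.22, 2.79, 2.79, 3.14, 3.14, 3.14].

### API

Orientations are given as a rotation vector (axis times angle).
In Python, from station import sense, snapshot, camera_model, close_job gives the robot as it stands.
- The arm moves only by the tool move_arm, never from a script. Its argument "steps" is text: rows parted by semicolons, each of 7 numbers parted by spaces: the shift along the tool's x, y, z in units of 0.6 m (1.0 is 0.6 m), then the turn, a rotation vector about the tool's x, y, z in units of 180 degrees (1.0 is 180 degrees), then the opening, from -1 (shut) to 1 (fully open). In form: tx ty tz ax ay az claw; .... A call has 1 to 5 rows; each row is the pose to reach, as a shift and turn from the pose commanded when the call began, along the tool's axes at that moment, turning the shorter way round; what a row does not reach only later rows make up. A row lasts 1/12 s, in which the tool goes at most 41.7 mm and 7.16 degrees, less where a joint would pass 70% of its speed; a pose out of reach is approached as far as the arm can. A call with a number of a shift or a turn outside -1 to 1 is refused whole. A call with a gripper value outside its range is refused whole. The fingers move at their own pace and stop on an object; the grip force is fixed at half the most. Time passes only in rows, so rows that repeat a pose let the fingers close. It gives the time, the measured TCP pose, the force, the opening and the grip force at its end, in the units of the state.
- sense(): the state, without advancing time (a new reading comes with each control period).
- snapshot(name): name is "scene" or "top"; returns (picture, depth): 400x640x3 uint8, red, green, blue; 400x640 float32, m along the optical axis (not along the pixel's ray), 0 where there is no reading.
- camera_model(name): a dict with "fov_y" (degrees; the focal length in pixels is half the picture's height over the tangent of half this angle, whatever the lens; pixels are square), "cx", "cy" (the principal point, pixels), "D" ([k1, k2, p1, p2, k3] as OpenCV has them; the pictures are not rectified), "R" (3x3) and "t" (3): a world point X has camera coordinates R X + t. Camera axes: x right, y down, z forward; pixel columns grow to the right and rows downward; lengths in m; the calibration is good to about 2 mm. A picture is of the moment at which its call begins. camera_model takes no time and is no camera call.
- close_job(): hands the job in; it is judged then, once.
The state is a dict: "time_s": time; "joint_positions": joint angles; "dq": joint speeds; "tau": joint torques, N m; "eef_pos": TCP position; "ee_rot": TCP orientation; "force": force on the tool from outside, world axes, zero at the start; "wrist_torque": the same for the moment, N m; "grip_width": finger opening in m; "gripper_force": force on a finger pad.
Only numpy, scipy, OpenCV 4.12 (cv2) and the standard library are available. Lean on these libraries where they do the work, as an engineer would, in place of code of your own. Each camera call takes 0.05 s, during which the arm holds its last target. There are 200 camera calls.

## Working session

There is one attempt and no reset: what is moved stays moved. The work goes in short steps, Python scripts to look and compute and a tool call to move; the robot and the scene stay as the last step left them, time stands still between calls to the robot, and variables do not carry over. Pictures are saved under pics/ and viewed, at most 10 in all, crops included, and the job is handed in when it is done.

Besides the shell and the picture viewer there is one more tool, called after "Emit:" by a JSON object that holds its "api" and its "payload". move_arm: Moves the arm, as the interface text tells. Its arguments: {"type":"object","properties":{"steps":{"type":"string"}},"required":["steps"]}

```bash
mkdir -p pics; ls; python3 - <<'E'
from station import *
import cv2,numpy as np
s=sense();print({k:np.round(v,3).tolist() for k,v in s.items()})
for n in("scene","top"):
    p,d=snapshot(n);cv2.imwrite(f"pics/{n}0.png",p[...,::-1]);np.savez(f"{n}0.npz",p=p,d=d)
    m=camera_model(n);print(n,m,(d>0).mean())
E
```

```text
pics
{'time_s': 0.0, 'joint_positions': [1.092, 0.333, -0.065, 1.461, 0.022, 1.35, -0.088], 'dq': [-0.001, -0.002, 0.0, 0.001, -0.001, 0.001, -0.001], 'tau': [-0.0, -62.325, 0.024, -38.991, -0.061, 0.04, 0.0], 'eef_pos': [0.275, -0.561, 0.236], 'ee_rot': [-3.059, -0.71, 0.001], 'force': [-0.348, -0.343, 0.281], 'wrist_torque': [0.046, 0.026, 0.087], 'gripper_force': 0.0, 'grip_width': 0.087}
scene {'fov_y': 46.84583793705472, 'cx': 319.04038992024516, 'cy': 203.3751716953465, 'D': array([-0.07388978,  0.        ,  0.        ,  0.        ,  0.        ]), 'R': array([[ 0.32086924,  0.94711585, -0.0038078 ],
       [ 0.79868343, -0.27273899, -0.53639372],
       [-0.50906553,  0.16907102, -0.84395929]]), 't': array([-0.1793166 , -0.38600728,  1.37478408])} 0.9962421875
top {'fov_y': 52.124555326249606, 'cx': 324.5059273908769, 'cy': 201.4254508176156, 'D': array([-0.03016242,  0.        ,  0.        ,  0.        ,  0.        ]), 'R': array([[-0.02864096, -0.99952632,  0.01126196],
       [-0.9951688 ,  0.02745401, -0.09426209],
       [ 0.09390826, -0.01390731, -0.99548371]]), 't': array([0.0362823 , 0.55171163, 0.83771596])} 0.99583203125
```

View pics/scene0.png

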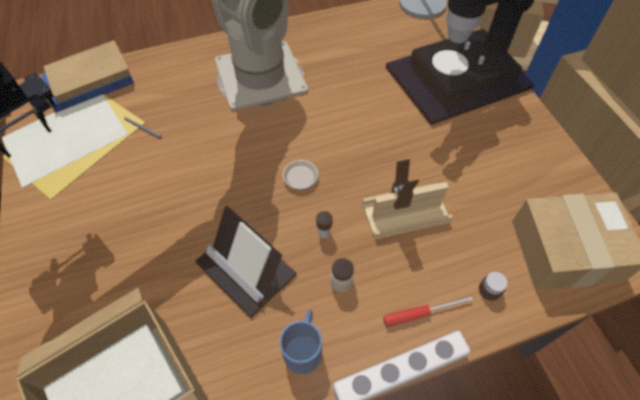

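View pics/top0.png

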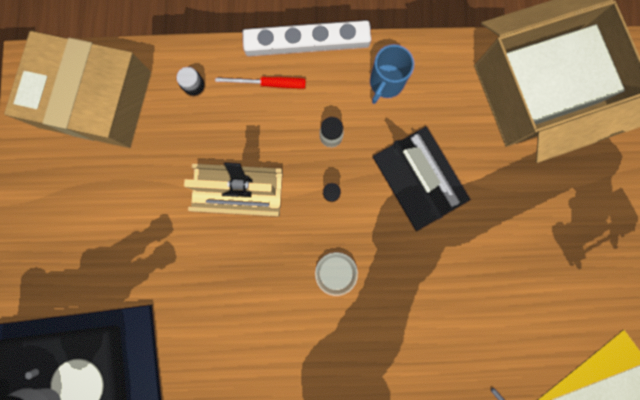

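The scene view shows the clamp upright on the rack at about (402,185), the stand at (247,258), dish (300,176), eyepiece (324,223) and jar (343,275). In the top view the clamp is at (238,183), the stand's top edge runs from (375,157) to (417,228), and the plate is at (422,168).

```bash
cat > h.py <<'E'
import numpy as np,cv2
from station import *
def K(m):
    f=200/np.tan(np.radians(m['fov_y']/2));return np.array([[f,0,m['cx']],[0,f,m['cy']],[0,0,1]])
def cloud(n,d):
    m=camera_model(n);v,u=np.mgrid[:400,:640]
    q=cv2.undistortPoints(np.stack([u,v],-1).reshape(-1,1,2).astype(np.float64),K(m),m['D']).reshape(400,640,2)
    c=np.dstack([q,np.ones((400,640))])*d[...,None]
    return (c-m['t'])@m['R']     # R^T(c-t)
def proj(n,X):
    m=camera_model(n);return cv2.projectPoints(np.asarray(X,float).reshape(-1,1,3),cv2.Rodrigues(m['R'])[0],m['t'],K(m),m['D'])[0].reshape(-1,2)
E
python3 - <<'E'
from h import *
np.set_printoptions(precision=4,suppress=True)
for n,boxes in (("top",dict(rack=(180,155,290,220),stand=(365,115,475,235),eye=(318,175,346,206),jar=(315,110,348,148),dish=(310,248,362,300))),("scene",dict(rack=(360,150,460,240),stand=(192,200,300,316)))):
    z=np.load(n+"0.npz");W=cloud(n,z['d']);p=z['p'].astype(int)
    print(n,'table z',np.median(W[300:310,200:280,2]) if n=="top" else np.median(W[120:150,150:220,2]))
    for k,(a,b,c,e) in boxes.items():
        w=W[b:e,a:c].reshape(-1,3);col=p[b:e,a:c].reshape(-1,3);g=w[:,2]>(0.012);w=w[g];col=col[g]
        if k in('eye','jar','dish'):
            print(k,w.min(0),w.max(0),np.median(w,0));continue
        dark=col.max(1)<70; bright=col.min(1)>120
        if k=='rack':
            up=w[(w[:,2]>.088)&(w[:,2]<.1)&~dark]
            cl=w[(w[:,2]>.105)]
            r=cv2.minAreaRect(up[:,:2].astype(np.float32)*1000);print('upright',len(up),r,np.median(up,0))
            for lo in np.arange(.10,.2,.01):
                s=w[(w[:,2]>lo)&(w[:,2]<lo+.01)]
                if len(s)>5:print('clamp z',round(lo,2),len(s),s.min(0),s.max(0),s.mean(0),'rect',[np.round(t,1) for t in cv2.minAreaRect(s[:,:2].astype(np.float32)*1000)])
        else:
            # slanted planes: plate
            for nm,s in (('plate',w[bright&(w[:,2]>.04)]),('dark',w[dark&(w[:,2]>.04)])):
                if len(s)<20:continue
                for _ in range(6):
                    c=s.mean(0);nn=np.linalg.svd(s-c)[2][2];nn*=np.sign(nn[2]);r=abs((s-c)@nn);s=s[r<max(.003,np.median(r)*2)]
                print(nm,len(s),c,'n',nn,'zmax',s[:,2].max(),s[s[:,2].argmax()])
            hi=w[w[:,2]>.115];print('top strip',len(hi),[np.round(t,1) for t in cv2.minAreaRect(hi[:,:2].astype(np.float32)*1000)],hi.mean(0),w[:,2].max())
E
```

```text
top table z -0.0007509693964404928
upright 516 ((579.0488891601562, 209.4942626953125), (169.10630798339844, 35.669986724853516), 89.63414001464844) [0.5833 0.2265 0.0941]
clamp z 0.1 14 [0.5612 0.1658 0.1012] [0.5962 0.182  0.109 ] [0.5726 0.1723 0.1053] rect [array([577.5, 169.6]), array([12.4, 37.7]), np.float64(69.3)]
clamp z 0.11 68 [0.562  0.1657 0.1102] [0.598  0.2039 0.12  ] [0.5824 0.1789 0.117 ] rect [array([582.1, 184.8]), array([37.1, 36.6]), np.float64(81.8)]
clamp z 0.12 206 [0.5617 0.1665 0.12  ] [0.5977 0.2046 0.1299] [0.582  0.1844 0.1237] rect [array([579.2, 185.5]), array([35.9, 37.9]), np.float64(1.8)]
clamp z 0.13 50 [0.5619 0.1691 0.1303] [0.5988 0.1995 0.1398] [0.588  0.1838 0.1353] rect [array([581.6, 184.9]), array([28.9, 36.9]), np.float64(85.0)]
clamp z 0.14 49 [0.5595 0.169  0.1402] [0.6004 0.1985 0.15  ] [0.5875 0.1832 0.1453] rect [array([581.1, 185. ]), array([28.7, 41.1]), np.float64(85.5)]
clamp z 0.15 49 [0.5556 0.169  0.1501] [0.6024 0.1996 0.1596] [0.588  0.1818 0.1555] rect [array([580.1, 184.8]), array([27.9, 47. ]), np.float64(85.5)]
clamp z 0.1
[... 2231 characters left out ...]
 array([29.5, 53.4]), np.float64(82.5)]
clamp z 0.17 99 [0.553  0.169  0.1702] [0.6136 0.2032 0.1798] [0.5786 0.1857 0.1758] rect [array([583.1, 186. ]), array([30.5, 60.4]), np.float64(85.7)]
clamp z 0.18 36 [0.553  0.1699 0.18  ] [0.6136 0.2019 0.1833] [0.5817 0.1851 0.1813] rect [array([583.6, 185.7]), array([26.3, 60.6]), np.float64(83.8)]
plate 1150 [ 0.6113 -0.1729  0.086 ] n [ 0.4029 -0.7646  0.503 ] zmax 0.12892865366595918 [ 0.5706 -0.1685  0.1289]
dark 906 [ 0.5863 -0.1789  0.0851] n [ 0.406  -0.764   0.5014] zmax 0.12844137730571495 [ 0.5543 -0.171   0.1284]
top strip 679 [array([ 784. , -143.1]), array([559.9,  80.6]), np.float64(3.2)] [ 0.6194 -0.1548  0.1721] 0.9525271087655358
```

```bash
python3 - <<'E'
from h import *
np.set_printoptions(precision=4,suppress=True)
az=np.arctan2(-.765,.404);xb=np.r_[np.cos(az)*.866,np.sin(az)*.866,.5];zb=np.r_[-.5*np.cos(az),-.5*np.sin(az),.866];yb=np.cross(zb,xb)
O=np.array([.596,-.147,.126])
print(np.degrees(az),xb,yb,zb)
for n,(a,b,c,e) in (("top",(365,115,475,235)),("scene",(192,200,300,316))):
    z=np.load(n+"0.npz");W=cloud(n,z['d']);p=z['p'].astype(int)
    w=W[b:e,a:c].reshape(-1,3);col=p[b:e,a:c].reshape(-1,3)
    L=(w-O)@np.c_[xb,yb,zb]
    pl=(col.min(1)>120)&(abs(L[:,0]-7e-3)<.006)&(L[:,2]>-.1)&(L[:,2]<.01)
    bd=(col.max(1)<80)&(L[:,0]<.01)&(L[:,0]>-.012)&(L[:,2]>-.12)&(L[:,2]<.012)
    for nm,m in(('plate',pl),('board',bd)):
        l=L[m];print(n,nm,m.sum(),'x med',np.median(l[:,0]),'y',np.percentile(l[:,1],[0.5,2,98,99.5]),'z',np.percentile(l[:,2],[1,50,98,99.5]))
    # rack upright edge dir
    a,b,c,e=(180,155,290,220) if n=="top" else (360,150,460,240)
    w=W[b:e,a:c].reshape(-1,3);col=p[b:e,a:c].reshape(-1,3)
    s=w[(w[:,2]>.089)&(w[:,2]<.099)&(col.max(1)>110)]
    for _ in range(8):
        f=np.polyfit(s[:,1],s[:,0],1);r=s[:,0]-np.polyval(f,s[:,1]);s=s[abs(r)<max(.008,0)]
    print('upright dx/dy',f[0],np.degrees(np.arctan(f[0])),'x at y=.185',np.polyval(f,.185),len(s),s[:,1].min(),s[:,1].max(),np.percentile(r,[2,98]))
    h=w[(w[:,2]>.17)&(w[:,2]<.19)];h=h[(h[:,0]<.625)&(h[:,0]>.54)&(h[:,1]>.16)&(h[:,1]<.21)]
    lo,hi=h[h[:,0]<.575],h[h[:,0]>.59];print('handles',lo.mean(0),hi.mean(0),[np.round(t,1) for t in cv2.minAreaRect(h[:,:2].astype(np.float32)*1000)])
E
```

```text
-62.161260782818786 [ 0.4044 -0.7658  0.5   ] [0.8842 0.467  0.    ] [-0.2335  0.4421  0.866 ]
top plate 685 x med 0.008042985890966574 y [-0.0462 -0.0447  0.0413  0.0429] z [-0.0986 -0.0305  0.0011  0.002 ]
top board 807 x med 0.0019721025509881994 y [-0.1015 -0.0999  0.0661  0.0671] z [-0.1119 -0.0174  0.0012  0.0017]
upright dx/dy 0.0861005621395257 4.921062322902071 x at y=.185 0.5809098025949656 494 0.12492739876583954 0.2939654661944498 [-0.0068  0.0072]
handles [0.5547 0.1873 0.1798] [0.6068 0.1834 0.1785] [array([581.4, 185.2]), array([30. , 60.3]), np.float64(85.7)]
scene plate 1355 x med 0.006032887684221555 y [-0.0439 -0.0428  0.0437  0.0449] z [-0.0991 -0.0466 -0.0014 -0.0005]
scene board 1267 x med 0.00010947157870355717 y [-0.0991 -0.0978  0.0704  0.071 ] z [-0.1164 -0.0551 -0.0013 -0.0001]
upright dx/dy 0.08929282784956351 5.102569605806288 x at y=.185 0.5837712190592136 346 0.12512199098992516 0.2964365700835457 [-0.0077  0.0072]
handles [0.5578 0.1877 0.1766] [0.6109 0.1825 0.1782] [array([583.3, 186. ]), array([30.5, 60.7]), np.float64(85.7)]
```

```bash
cat >> h.py <<'E'
from scipy.spatial.transform import Rotation as Ro
np.set_printoptions(precision=4,suppress=True)
def frame(y,z):
    z=np.array(z,float);z/=np.linalg.norm(z);y=np.array(y,float);y-=y@z*z;y/=np.linalg.norm(y);return np.c_[np.cross(y,z),y,z]
GR=frame([.996,-.087,0],[0,0,-1])
XB=np.array([.4044,-.7658,.5]);ZB=np.array([-.2335,.4421,.866]);P=np.array([.596,-.147,.126])
BR=frame(XB,-ZB)
def plan(p,R):
    s=sense();R0=Ro.from_rotvec(s['ee_rot']);sh=R0.inv().apply(np.array(p)-s['eef_pos'])
    rv=(R0.inv()*Ro.from_matrix(R)).as_rotvec()
    print('t',round(s['time_s'],2),'pos',s['eef_pos'],'F',s['force'],'w',s['grip_width'],'gf',s['gripper_force'],'mm',np.linalg.norm(sh)*1e3,'deg',np.degrees(np.linalg.norm(rv)))
    print('shift',np.round(sh/.6,4),'turn',np.round(rv/np.pi,4),'q',s['joint_positions'])
E
python3 -c "
from h import *
plan([.5823,.185,.262],GR)"
```

```text
t 0.1 pos [ 0.2749 -0.5609  0.2358] F [-0.6073 -0.4385 -0.0996] w 0.08719826732232774 gf 0.0 mm 807.1762165728045 deg 58.894219413022306
shift [ 1.0072 -0.8909 -0.0425] turn [-0.0004 -0.0002 -0.3272] q [ 1.0924  0.3328 -0.0647  1.4608  0.0216  1.3499 -0.0885]
```

Emit:
{"api": "move_arm", "payload": {"steps": "0.25 -0.22 -0.04 0 0 0 1;0.25 -0.22 -0.04 0 0 0 1;0.25 -0.22 -0.04 0 0 0 1;0.25 -0.22 -0.04 0 0 0 1;0.25 -0.22 -0.04 0 0 0 1"}}

```text
time_s: 0.52
eef_pos: [0.3527, -0.3737, 0.2607]
ee_rot: [-3.06, -0.712, -0.0]
force: [0.7, 1.1, -0.1]
grip_width: 0.0871
gripper_force: 0.0
```

Emit:
{"api": "move_arm", "payload": {"steps": "0.25 -0.22 0 0 0 0 1;0.25 -0.22 0 0 0 0 1;0.25 -0.22 0 0 0 0 1;0.25 -0.22 0 0 0 0 1;0.25 -0.22 0 0 0 0 1"}}

```text
time_s: 0.93
eef_pos: [0.4289, -0.1888, 0.2605]
ee_rot: [-3.06, -0.713, -0.0]
force: [0.6, -0.9, 0.5]
grip_width: 0.0873
gripper_force: 0.0
```

Emit:
{"api": "move_arm", "payload": {"steps": "0.25 -0.22 0 0 0 -0.16 1;0.25 -0.22 0 0 0 -0.16 1;0.25 -0.22 0 0 0 -0.16 1;0.25 -0.22 0 0 0 -0.16 1;0.25 -0.22 0 0 0 -0.16 1"}}

```text
time_s: 1.35
eef_pos: [0.5052, -0.0042, 0.2606]
ee_rot: [-2.78, -1.462, -0.001]
force: [0.5, 0.1, 0.3]
grip_width: 0.0874
gripper_force: 0.0
```

```bash
python3 -c "
from h import *
plan([.5823,.185,.262],GR)"
```

```text
t 1.35 pos [ 0.5052 -0.0042  0.2606] F [0.5087 0.119  0.2594] w 0.08742780471251001 gf 0.0 mm 204.26597319056816 deg 29.516545558787573
shift [ 0.3326 -0.0728 -0.0022] turn [ 0.     -0.0002 -0.164 ] q [ 0.4816  0.0946 -0.5942  1.7088  0.0538  1.3543 -0.7243]
```

Emit:
{"api": "move_arm", "payload": {"steps": "0.333 -0.073 0 0 0 -0.164 1;0.333 -0.073 0 0 0 -0.164 1;0.333 -0.073 0 0 0 -0.164 1;0.333 -0.073 0 0 0 -0.164 1;0.333 -0.073 0 0 0 -0.164 1"}}

```text
time_s: 1.77
eef_pos: [0.5842, 0.1833, 0.2601]
ee_rot: [-2.318, -2.12, 0.0]
force: [0.4, -0.5, 0.1]
grip_width: 0.0871
gripper_force: 0.0
```

Emit:
{"api": "move_arm", "payload": {"steps": "0 0 0 0 0 0 1;0 0 0 0 0 0 1"}}

```text
time_s: 1.93
eef_pos: [0.5833, 0.1837, 0.2594]
ee_rot: [-2.321, -2.114, 0.001]
force: [-0.3, -1.2, -0.1]
grip_width: 0.0871
gripper_force: 0.0
```

```bash
python3 -c "
from h import *
plan([.5823,.185,.152],GR)"
```

```text
t 1.93 pos [0.5833 0.1837 0.2594] F [-0.3252 -1.2359 -0.1274] w 0.08709628478481295 gf 0.0 mm 107.4275026003612 deg 0.3704780037822147
shift [ 0.0018 -0.0015  0.179 ] turn [-0.0007 -0.0003 -0.0019] q [ 0.1815  0.3816 -0.7345  1.4323  0.2528  1.4259 -0.6467]
```

Emit:
{"api": "move_arm", "payload": {"steps": "0.002 -0.0015 0.05 0 0 -0.002 1;0.002 -0.0015 0.1 0 0 -0.002 1;0.002 -0.0015 0.15 0 0 -0.002 1;0.002 -0.0015 0.179 0 0 -0.002 1;0.002 -0.0015 0.179 0 0 -0.002 1"}}

```text
time_s: 2.35
eef_pos: [0.5812, 0.1793, 0.149]
ee_rot: [-2.321, -2.114, 0.01]
force: [-0.1, 0.1, 0.2]
grip_width: 0.0872
gripper_force: 0.0
```

```bash
python3 -c "
from h import *
plan([.5823,.185,.152],GR)
p,d=snapshot('scene');q,e=snapshot('top')
a=cv2.resize(p[130:250,340:480],None,fx=4,fy=4);b=cv2.resize(q[130:250,170:310],None,fx=4,fy=4)
cv2.imwrite('pics/g1.png',cv2.resize(np.hstack([a,b]),(800,343))[...,::-1])"
```

```text
t 2.35 pos [0.5812 0.1793 0.149 ] F [-0.1056  0.0754  0.1946] w 0.0871803715165492 gf 0.0 mm 6.518283665230039 deg 0.5209167679408874
shift [ 0.0096  0.001  -0.005 ] turn [-0.0018  0.0011 -0.002 ] q [ 0.1753  0.4545 -0.7094  1.5809  0.3085  1.2282 -0.6837]
```

View pics/g1.png

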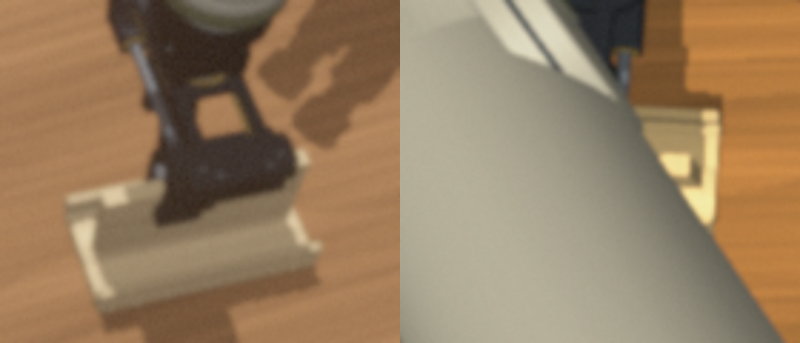

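The picture shows the gripper standing over the rack with the near finger covering the clamp (left half, around (230,170)); in the top view the arm hides it. I'll let it settle and correct the small offset before closing.

Emit:
{"api": "move_arm", "payload": {"steps": "0 0 0 0 0 0 1;0 0 0 0 0 0 1"}}

```text
time_s: 2.62
eef_pos: [0.584, 0.1824, 0.1551]
ee_rot: [2.32, 2.116, 0.004]
force: [0.4, -0.0, 1.2]
grip_width: 0.087
gripper_force: 0.0
```

```bash
python3 -c "
from h import *
plan([.5823,.185,.152],GR)"
```

```text
t 2.62 pos [0.584  0.1824 0.1551] F [ 0.4145 -0.0217  1.2158] w 0.08699469976816607 gf 0.0 mm 4.39137009693744 deg 0.2973869596979415
shift [ 0.0041 -0.0032  0.0051] turn [ 0.0009 -0.0002 -0.0014] q [ 0.1742  0.4504 -0.7126  1.5731  0.3077  1.2304 -0.6833]
```

Emit:
{"api": "move_arm", "payload": {"steps": "0 0 0 0 0 0 1;0 0 0 0 0 0 1;0 0 0 0 0 0 1;0 0 0 0 0 0 1"}}

```text
time_s: 2.95
eef_pos: [0.5832, 0.1824, 0.1534]
ee_rot: [2.32, 2.118, 0.0]
force: [-0.2, 0.7, -1.2]
grip_width: 0.087
gripper_force: 0.0
```

```bash
python3 -c "
from h import *
plan([.5823,.185,.152],GR)"
```

```text
t 2.95 pos [0.5832 0.1824 0.1534] F [-0.1583  0.6728 -1.1904] w 0.08702466148847436 gf 0.0 mm 3.0911041645162123 deg 0.21492155283462855
shift [ 0.0041 -0.0019  0.0024] turn [ 0.0001  0.     -0.0012] q [ 0.1736  0.452  -0.7122  1.5747  0.308   1.2297 -0.6835]
```

Emit:
{"api": "move_arm", "payload": {"steps": "0.004 -0.001 0.002 0 0 0 1;0.004 -0.001 0.002 0 0 0 0.2;0.004 -0.001 0.002 0 0 0 0;0.004 -0.001 0.002 0 0 0 -0.2;0.004 -0.001 0.002 0 0 0 -0.4"}}

```text
time_s: 3.37
eef_pos: [0.5827, 0.1848, 0.1519]
ee_rot: [2.32, 2.118, -0.0]
force: [0.4, -0.3, -0.2]
grip_width: 0.0686
gripper_force: 0.0
```

Emit:
{"api": "move_arm", "payload": {"steps": "0 0 0 0 0 0 -1;0 0 0 0 0 0 -1;0 0 0 0 0 0 -1;0 0 0 0 0 0 -1;0 0 0 0 0 0 -1"}}

```text
time_s: 3.78
eef_pos: [0.5827, 0.1847, 0.1518]
ee_rot: [2.32, 2.118, -0.0]
force: [0.3, 0.3, -1.7]
grip_width: 0.0356
gripper_force: 6.7
```

```bash
python3 -c "
from h import *
plan([.5823,.185,.152],GR)"
```

```text
t 3.78 pos [0.5827 0.1847 0.1518] F [ 0.2939  0.3021 -1.6671] w 0.03564416001118304 gf 6.677093870455906 mm 0.4932563374209093 deg 0.21904215321744258
shift [ 0.0004 -0.0007 -0.0003] turn [-0.      0.0001 -0.0012] q [ 0.1694  0.4545 -0.7122  1.5753  0.3096  1.228  -0.6885]
```

Emit:
{"api": "move_arm", "payload": {"steps": "0 0 0 0 0 0 -1;0 0 0 0 0 0 -1;0 0 0 0 0 0 -1;0 0 0 0 0 0 -1;0 0 0 0 0 0 -1"}}

```text
time_s: 4.2
eef_pos: [0.5827, 0.1848, 0.1519]
ee_rot: [2.32, 2.118, 0.0]
force: [0.7, 0.0, -1.8]
grip_width: 0.0306
gripper_force: 30.0
```

```bash
python3 -c "
from h import *
plan([.5823,.185,.152],GR)"
```

```text
t 4.2 pos [0.5827 0.1848 0.1519] F [ 0.6929  0.0471 -1.8052] w 0.030607591352355527 gf 29.999706924136262 mm 0.4744645921334288 deg 0.21395900892403735
shift [ 0.0002 -0.0008 -0.0001] turn [ 0.      0.     -0.0012] q [ 0.1694  0.4544 -0.7123  1.5752  0.3096  1.2279 -0.6885]
```

Emit:
{"api": "move_arm", "payload": {"steps": "0 0 -0.015 0 0 0 -1;0 0 -0.035 0 0 0 -1;0 0 -0.065 0 0 0 -1;0 0 -0.1 0 0 0 -1;0 0 -0.13 0 0 0 -1"}}

```text
time_s: 4.62
eef_pos: [0.5829, 0.1851, 0.2327]
ee_rot: [2.319, 2.118, 0.002]
force: [0.2, 0.7, -1.0]
grip_width: 0.0304
gripper_force: 30.0
```

Emit:
{"api": "move_arm", "payload": {"steps": "0 0 -0.04 0 0 0 -1;0 0 -0.08 0 0 0 -1;0 0 -0.12 0 0 0 -1;0 0 -0.15 0 0 0 -1;0 0 -0.16 0 0 0 -1"}}

```text
time_s: 5.03
eef_pos: [0.5833, 0.1856, 0.3305]
ee_rot: [2.318, 2.117, 0.008]
force: [-0.2, -0.0, -1.1]
grip_width: 0.0306
gripper_force: 30.0
```

```bash
python3 -c "
from h import *
T=P+.0565*ZB
plan(T+.2*ZB,BR);print(T,T+.13*ZB)
p,d=snapshot('scene')
cv2.imwrite('pics/g2.png',cv2.resize(p[60:260,300:500],(600,600))[...,::-1]);np.savez('g2.npz',p=p,d=d)"
```

```text
t 5.03 pos [0.5833 0.1856 0.3305] F [-0.24   -0.0301 -1.1438] w 0.030610127058222372 gf 29.99987789269653 mm 224.9248510490062 deg 63.7007785995896
shift [-0.3709 -0.0451 -0.0304] turn [-0.1515 -0.0842  0.3086] q [ 0.1705  0.355  -0.7423  1.3145  0.2384  1.5555 -0.6329]
[ 0.5828 -0.122   0.1749] [ 0.5525 -0.0645  0.2875]
```

View pics/g2.png

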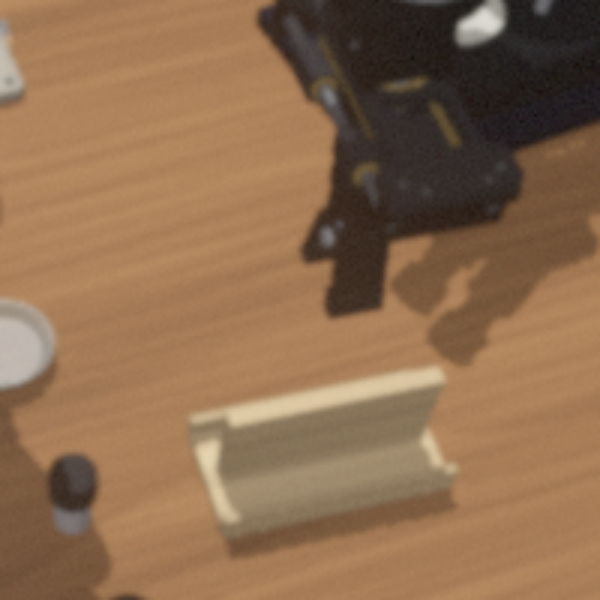

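Picture: the clamp is held squeezed by the fingers (around (355,250)), clear of the empty rack below.

```bash
python3 -c "
from h import *
plan(P+.186*ZB,BR)"
```

```text
t 5.08 pos [0.5833 0.1856 0.3298] F [ 0.0286 -0.5225 -0.4077] w 0.030494248912752375 gf 29.999532434740104 mm 255.81357510422453 deg 63.707700096711505
shift [-0.4203 -0.0136  0.0704] turn [-0.1516 -0.084   0.3086] q [ 0.1704  0.3554 -0.7421  1.3154  0.2386  1.5546 -0.633 ]
```

Emit:
{"api": "move_arm", "payload": {"steps": "-0.04 0 0.01 -0.015 -0.008 0.03 -1;-0.08 0 0.015 -0.03 -0.016 0.06 -1;-0.125 -0.003 0.02 -0.045 -0.025 0.093 -1;-0.165 -0.005 0.025 -0.06 -0.034 0.123 -1;-0.21 -0.007 0.035 -0.075 -0.042 0.154 -1"}}

```text
time_s: 5.5
eef_pos: [0.5665, 0.059, 0.3047]
ee_rot: [2.533, 1.366, 0.089]
force: [1.3, 0.3, -1.3]
grip_width: 0.0304
gripper_force: 30.0
```

```bash
python3 -c "
from h import *
plan(P+.186*ZB,BR)"
```

```text
t 5.5 pos [0.5665 0.059  0.3047] F [ 1.3244  0.2838 -1.2619] w 0.030430392189975043 gf 29.993438042874914 mm 125.7452355983279 deg 31.77302663355147
shift [-0.1817  0.0814  0.0653] turn [-0.0764 -0.0402  0.154 ] q [ 0.2584  0.1271 -0.6405  1.6148  0.338   1.3418 -1.0199]
```

Emit:
{"api": "move_arm", "payload": {"steps": "-0.036 0.016 0.013 -0.015 -0.008 0.03 -1;-0.072 0.032 0.026 -0.03 -0.016 0.06 -1;-0.11 0.048 0.039 -0.045 -0.024 0.092 -1;-0.15 0.065 0.052 -0.06 -0.032 0.123 -1;-0.182 0.081 0.065 -0.076 -0.04 0.154 -1"}}

```text
time_s: 5.92
eef_pos: [0.5522, -0.066, 0.2868]
ee_rot: [2.552, 0.631, 0.168]
force: [1.2, 0.5, -1.1]
grip_width: 0.0304
gripper_force: 30.0
```

Emit:
{"api": "move_arm", "payload": {"steps": "0 0 0 0 0 0 -1;0 0 0 0 0 0 -1;0 0 0 0 0 0 -1;0 0 0 0 0 0 -1;0 0 0 0 0 0 -1"}}

```text
time_s: 6.33
eef_pos: [0.5535, -0.0632, 0.2875]
ee_rot: [2.553, 0.641, 0.169]
force: [-0.3, -0.0, -1.7]
grip_width: 0.0307
gripper_force: 30.0
```

```bash
python3 -c "
from h import *
plan(P+.186*ZB,BR);plan(P+.056*ZB,BR)
for n,(x0,y0) in (('scene',(160,150)),('top',(320,80))):
  p,d=snapshot(n);np.savez(n+'1.npz',p=p,d=d)
  im=cv2.resize(p[y0:y0+170,x0:x0+170],(400,400));cv2.imwrite('pics/%s1.png'%n,im[...,::-1])
a=cv2.imread('pics/scene1.png');b=cv2.imread('pics/top1.png');cv2.imwrite('pics/b1.png',np.hstack([a,b]))"
```

```text
t 6.33 pos [ 0.5535 -0.0632  0.2875] F [-0.3081 -0.028  -1.6965] w 0.030676718606770143 gf 29.999700322950957 mm 1.921880690938177 deg 0.40009514519263767
shift [-0.0027  0.001   0.0015] turn [-0.0013 -0.0006  0.0017] q [ 0.2877  0.0461 -0.5693  1.7902  0.5644  1.2472 -1.5249]
t 6.33 pos [ 0.5535 -0.0632  0.2875] F [-0.3081 -0.028  -1.6965] w 0.030676718606770143 gf 29.999700322950957 mm 130.88919965233754 deg 0.40009514519263767
shift [-0.0031  0.0018  0.2181] turn [-0.0013 -0.0006  0.0017] q [ 0.2877  0.0461 -0.5693  1.7902  0.5644  1.2472 -1.5249]
```

View pics/b1.png

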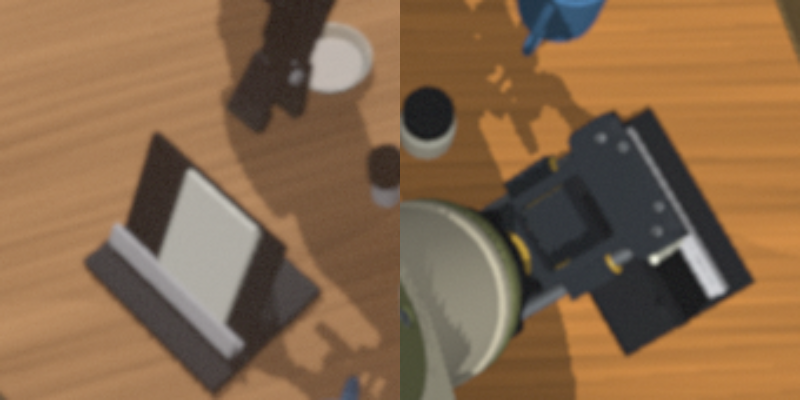

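The left half shows the stand untouched, the clamp above it with its jaws open ((245,100) and (290,100)) and the plate edge from (190,170) to (260,232). I'll check the jaw alignment in the board frame with the depth.

```bash
python3 - <<'E'
from h import *
z=np.load('scene1.npz');W=cloud('scene',z['d'])
w=W[150:215,240:310].reshape(-1,3);YB=np.cross(ZB,XB)
L=(w-P)@np.c_[XB,YB,ZB];L=L[(w[:,2]>.1)&(w[:,2]<.3)&(abs(L[:,0])<.05)]
for lo in np.arange(.03,.19,.012):
    s=L[(L[:,2]>lo)&(L[:,2]<lo+.012)]
    if len(s)>3:print(round(lo,3),len(s),'x',s[:,0].min(),s[:,0].max(),'y',np.percentile(s[:,1],[2,98]))
E
```

```text
0.09 65 x -0.0331978780794059 0.027635224713197386 y [-0.0122  0.0227]
0.102 173 x -0.0317379928951988 0.028723849964891614 y [-0.0124  0.0227]
0.114 166 x -0.027438777266067013 0.026248617343687386 y [-0.0116  0.0227]
0.126 131 x -0.024619555445058144 0.022838957129951674 y [-0.0115  0.0228]
0.138 158 x -0.02248497695793235 0.02258177665114902 y [-0.0118  0.0237]
0.15 179 x -0.019807835871706564 0.017872417683460685 y [-0.01    0.0221]
0.162 94 x -0.019161905514172448 0.022611964378742938 y [-0.0071  0.0196]
0.174 139 x -0.02749998494170558 0.02348637194171143 y [-0.0059  0.0195]
0.186 83 x -0.02639431776669207 0.022389721892643266 y [-0.0043  0.0192]
```

Emit:
{"api": "move_arm", "payload": {"steps": "-0.003 0.001 0.02 -0.001 0 0.001 -1;-0.006 0.001 0.045 -0.001 0 0.001 -1;-0.008 0.001 0.07 -0.001 0 0.001 -1;-0.008 0.001 0.095 -0.001 0 0.001 -1;-0.008 0.001 0.11 -0.001 0 0.001 -1"}}

```text
time_s: 6.85
eef_pos: [0.5641, -0.097, 0.2281]
ee_rot: [2.552, 0.633, 0.167]
force: [-0.6, 0.1, -1.5]
grip_width: 0.0304
gripper_force: 30.0
```

Emit:
{"api": "move_arm", "payload": {"steps": "0 0 0 0 0 0 -1;0 0 0 0 0 0 -1;0 0 0 0 0 0 -1;0 0 0 0 0 0 -1"}}

```text
time_s: 7.18
eef_pos: [0.5651, -0.0951, 0.2313]
ee_rot: [2.551, 0.634, 0.172]
force: [0.0, -0.2, -1.8]
grip_width: 0.0305
gripper_force: 30.0
```

```bash
python3 -c "
from h import *
YB=np.cross(ZB,XB)
plan(P+.056*ZB-.004*YB,BR)"
```

```text
t 7.18 pos [ 0.5651 -0.0951  0.2313] F [ 0.022  -0.192  -1.7816] w 0.030483097588302845 gf 29.9996482062852 mm 65.3662368767622 deg 0.14795382376536492
shift [-0.0017 -0.0007  0.1089] turn [ 0.0001 -0.0008  0.0003] q [ 0.3113  0.1049 -0.5412  1.8562  0.6256  1.1279 -1.5631]
```

Emit:
{"api": "move_arm", "payload": {"steps": "-0.001 0 0.012 0 0 0 -1;-0.001 -0.001 0.026 0 0 0 -1;-0.002 -0.001 0.04 0 0 0 -1;-0.002 -0.001 0.052 0 0 0 -1;-0.002 -0.001 0.062 0 0 0 -1"}}

```text
time_s: 7.6
eef_pos: [0.5718, -0.1129, 0.1966]
ee_rot: [2.552, 0.633, 0.169]
force: [-0.3, 0.7, -2.0]
grip_width: 0.0305
gripper_force: 30.0
```

```bash
python3 -c "
from h import *
YB=np.cross(ZB,XB)
plan(P+.056*ZB-.004*YB,BR)"
```

```text
t 7.6 pos [ 0.5718 -0.1129  0.1966] F [-0.2631  0.718  -1.9834] w 0.03049941868518064 gf 29.99954460421577 mm 25.876179863500667 deg 0.0711548806691216
shift [0.0025 0.001  0.043 ] turn [-0.0003  0.0001  0.0003] q [ 0.3215  0.1527 -0.5225  1.884   0.67    1.064  -1.5908]
```

No contact. Finishing the descent gently.

Emit:
{"api": "move_arm", "payload": {"steps": "0 0.0005 0.01 0 0 0 -1;0 0.0005 0.02 0 0 0 -1;0 0.0005 0.03 0 0 0 -1;0 0.0005 0.038 0 0 0 -1;0 0.0005 0.043 0 0 0 -1"}}

```text
time_s: 8.02
eef_pos: [0.5782, -0.1242, 0.175]
ee_rot: [2.551, 0.634, 0.169]
force: [0.2, -1.0, -1.5]
grip_width: 0.0308
gripper_force: 30.0
```

Emit:
{"api": "move_arm", "payload": {"steps": "0 0 0 0 0 0 -1;0 0 0 0 0 0 -1;0 0 0 0 0 0 -1;0 0 0 0 0 0 -1;0 0 0 0 0 0 -1"}}

```text
time_s: 8.43
eef_pos: [0.5784, -0.1236, 0.176]
ee_rot: [2.551, 0.634, 0.171]
force: [0.7, -0.0, -1.2]
grip_width: 0.0305
gripper_force: 30.0
```

```bash
python3 -c "
from h import *
YB=np.cross(ZB,XB)
plan(P+.056*ZB-.004*YB,BR)
p,d=snapshot('scene');np.savez('scene2.npz',p=p,d=d)
cv2.imwrite('pics/b2.png',cv2.resize(p[170:320,180:330],(600,600))[...,::-1])"
```

```text
t 8.43 pos [ 0.5784 -0.1236  0.176 ] F [ 0.7122 -0.0122 -1.1739] w 0.030522256162342328 gf 29.999738750921097 mm 1.8738482059175503 deg 0.09612178497593256
shift [0.0012 0.     0.0029] turn [ 0.     -0.0004  0.0003] q [ 0.3263  0.1872 -0.5096  1.894   0.703   1.0246 -1.6104]
```

View pics/b2.png

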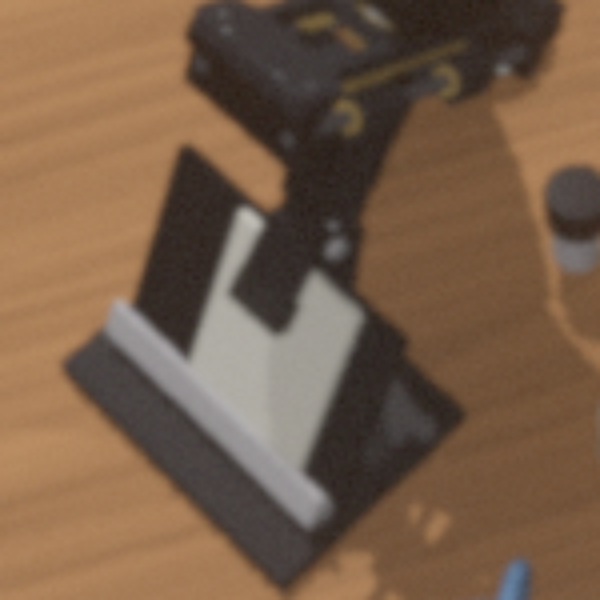

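The picture shows the front jaw over the plate at (265,290), the other behind the board, straddling the top edge at mid-plate with the plate in place. I'll release gradually.

Emit:
{"api": "move_arm", "payload": {"steps": "0 0 0 0 0 0 -0.3;0 0 0 0 0 0 -0.2;0 0 0 0 0 0 -0.1;0 0 0 0 0 0 0;0 0 0 0 0 0 0.1"}}

```text
time_s: 8.9
eef_pos: [0.5782, -0.1238, 0.1757]
ee_rot: [2.551, 0.634, 0.17]
force: [-0.1, -0.4, -2.7]
grip_width: 0.0436
gripper_force: 5.6
```

Emit:
{"api": "move_arm", "payload": {"steps": "0 0 0 0 0 0 0.2;0 0 0 0 0 0 0.3;0 0 0 0 0 0 0.5;0 0 0 0 0 0 0.7;0 0 0 0 0 0 1"}}

```text
time_s: 9.32
eef_pos: [0.5784, -0.1239, 0.1759]
ee_rot: [2.551, 0.634, 0.171]
force: [0.3, -0.1, -0.2]
grip_width: 0.0691
gripper_force: 0.0
```

Emit:
{"api": "move_arm", "payload": {"steps": "0 0 0 0 0 0 1;0 0 0 0 0 0 1;0 0 0 0 0 0 1;0 0 0 0 0 0 1;0 0 0 0 0 0 1"}}

```text
time_s: 9.73
eef_pos: [0.5782, -0.1238, 0.1757]
ee_rot: [2.551, 0.634, 0.17]
force: [0.1, -0.4, -0.8]
grip_width: 0.0863
gripper_force: 0.0
```

```bash
python3 -c "
from h import *
YB=np.cross(ZB,XB)
plan(P+.056*ZB-.004*YB,BR)
p,d=snapshot('scene')
cv2.imwrite('pics/b3.png',cv2.resize(p[170:320,180:330],(600,600))[...,::-1])"
```

```text
t 9.73 pos [ 0.5782 -0.1238  0.1757] F [ 0.0604 -0.4033 -0.7924] w 0.0862991681567916 gf 0.0 mm 1.704716617455862 deg 0.07850866659819657
shift [0.0014 0.0002 0.0024] turn [-0.0001 -0.0003  0.0003] q [ 0.3264  0.1875 -0.5095  1.8942  0.703   1.0245 -1.6104]
```

View pics/b3.png

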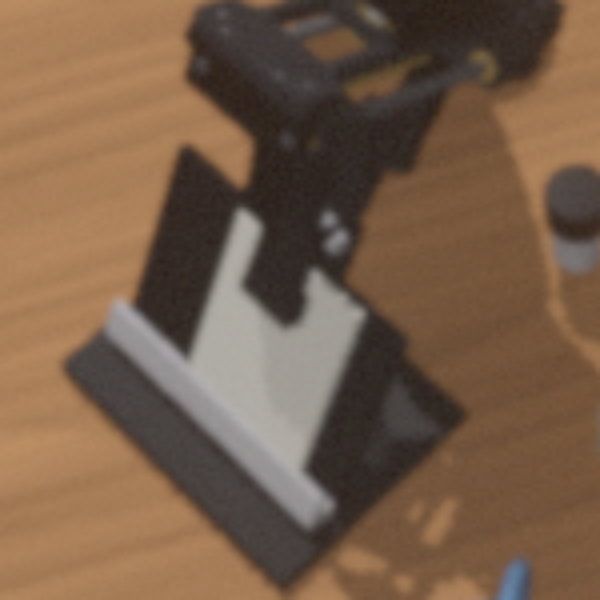

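The front jaw (275,300) now lies flat on the plate and the fingers are open. I'll retreat straight up the slope.

Emit:
{"api": "move_arm", "payload": {"steps": "0 0 -0.02 0 0 0 1;0 0 -0.05 0 0 0 1;0 0 -0.08 0 0 0 1;0 0 -0.12 0 0 0 1;0 0 -0.16 0 0 0 1"}}

```text
time_s: 10.2
eef_pos: [0.5551, -0.0805, 0.2602]
ee_rot: [2.551, 0.634, 0.17]
force: [0.6, 0.5, 0.1]
grip_width: 0.0871
gripper_force: 0.0
```

Emit:
{"api": "move_arm", "payload": {"steps": "0 0 -0.04 0 0 0 1;0 0 -0.08 0 0 0 1;0 0 -0.1 0 0 0 1;0 0 -0.1 0 0 0 1;0 0 -0.1 0 0 0 1"}}

```text
time_s: 10.62
eef_pos: [0.5417, -0.0549, 0.3108]
ee_rot: [2.551, 0.634, 0.171]
force: [0.6, 0.2, -0.6]
grip_width: 0.0872
gripper_force: 0.0
```

```bash
python3 - <<'E'
from h import *
plan(P,BR);YB=np.cross(ZB,XB)
p,d=snapshot('scene');W=cloud('scene',d)
cv2.imwrite('pics/b4.png',cv2.resize(p[170:320,180:330],(600,600))[...,::-1])
w=W[180:316,192:310].reshape(-1,3);col=p[180:316,192:310].reshape(-1,3).astype(int);L=(w-P)@np.c_[XB,YB,ZB]
pl=(col.min(1)>120)&(abs(L[:,0]-.007)<.006)&(L[:,2]>-.1)&(L[:,2]<.01)
print('plate x',np.median(L[pl,0]),np.percentile(L[pl],[.5,2,98,99.5],axis=0))
c=L[(L[:,2]>-.06)&(L[:,2]<.11)&(abs(L[:,0])<.045)&(abs(L[:,1])<.045)&((L[:,2]>.004)|(L[:,0]>.0105))]
for lo in np.arange(-.045,.11,.0125):
    s=c[(c[:,2]>lo)&(c[:,2]<lo+.0125)]
    if len(s)>3:print(round(lo,4),len(s),'x',s[:,0].min(),s[:,0].max(),'y',np.percentile(s[:,1],[2,98]))
E
```

```text
t 10.62 pos [ 0.5417 -0.0549  0.3108] F [ 0.5947  0.1605 -0.6121] w 0.08722634315356802 gf 0.0 mm 213.51403406151508 deg 0.09814241441393406
shift [ 0.0078 -0.      0.3558] turn [ 0.0001 -0.0005  0.0003] q [ 0.2844  0.0074 -0.5778  1.7773  0.5402  1.2897 -1.512 ]
plate x 0.006213819158208449 [[ 0.0023 -0.0445 -0.0995]
 [ 0.0034 -0.0431 -0.0979]
 [ 0.0083  0.0439 -0.0014]
 [ 0.0088  0.0448 -0.0005]]
-0.0325 72 x 0.011329618438291448 0.020071154258528894 y [-0.0209  0.0153]
-0.02 72 x 0.011554713000781916 0.020263883035424073 y [-0.0192  0.0158]
-0.0075 81 x -0.017562808733741924 0.020188085986731923 y [-0.0189  0.0161]
0.005 97 x -0.02008153967850658 0.0214096599615063 y [-0.019   0.0158]
0.0175 176 x -0.01984873378358409 0.020300571346323983 y [-0.0178  0.0171]
0.03 118 x -0.01914680162016515 0.020884191164481727 y [-0.0144  0.0125]
0.0425 132 x -0.021510248021003313 0.02369316385420315 y [-0.0161  0.0126]
0.055 138 x -0.026820276157865863 0.027603653151163806 y [-0.0156  0.0125]
0.0675 146 x -0.026874858416391416 0.02924977228419772 y [-0.0168  0.0128]
0.08 112 x -0.031130785486976627 0.03077290568985029 y [-0.016   0.0121]
```

View pics/b4.png

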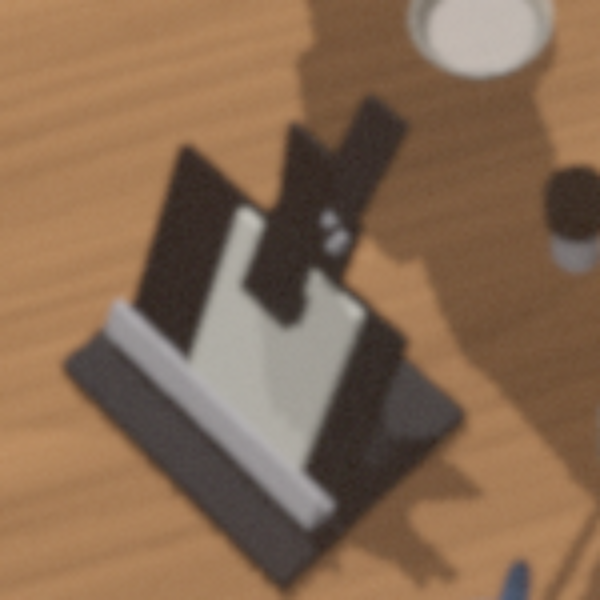

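The picture shows the clamp pinching plate and board mid-edge, with the jaw at (275,300) and the handles at (340,130). It is square and centred, and the pads reach about 30 mm below the edge. The plate has not moved and the arm is clear.

```bash
python3 -c "
from station import *
print(close_job())"
```

```text
the job is handed in; nothing more can be done
None
```

The clamp is clipped over the stand's top edge near the middle of the plate and released; the plate hasn't moved, and I handed the job in at about 11 s, though the call returned no verdict.

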